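Jar press: set the sliding head over the jar, clamp it and hold the lid down

ROBOT

A 6-joint arm with a two-finger parallel gripper is mounted at the origin on a cart in front of the work surface, level with it; the furniture and walls round the work are solid. World frame = base frame: x ahead of the robot, y to its left, z up, the work surface at z = 0. Lengths are in m, angles in degrees, forces in N, time in s.
With the tool pointing down it reaches from about 0.35 to 0.85 m from the base axis. Payload 8.1 kg.
Tool frame: the origin (TCP) lies at the very end of the fingers, on their centre line; the grasp point (between the pads) lies 19 mm behind it; z points along the fingers, y is the line along which they close (so a half turn about z gives the same grasp; the last joint's range is limited). The gripper opens to 93 mm and grips with 3 to 60 N. Pads are 15 mm wide; open, the fingers measure 128 mm over their backs; the gripper's body (75 mm by 188 mm) begins 65 mm behind the grasp point.
Start: joints at [70.107, 7.471, 85.268, -0, 87.261, -4.893], TCP at [0.155, 0.58, 0.219] pointing down, gripper open.
Joint ranges: [-169.43, 169.43], [-51.17, 129.36], [1.28, 143.12], [-76.62, 256.62], [0, 156.53], [-152.29, 152.29]. Speed limits (degrees/s): [136.94, 136.94, 159.86, 180, 180, 180].

INTERFACE

Orientations are given as [roll, pitch, yaw] about the fixed x, y, z axes, in that order (R = Rz(yaw) Ry(pitch) Rx(roll)).
In Python, from cell import * gives the robot as it stands. The module is installed in compiled form; this text tells all that it offers.
- The arm moves only by the tool play_rows, never from a script. Its argument "increments" is a list of rows, each an object with "rotation": the turn, a rotation vector about the tool's x, y, z as a fraction of full scale, a list of three; "translation": the shift along the tool's x, y, z as a fraction of full scale, a list of three; "grip": the closure, from -1 (fully open) to 1 (shut). In form: [{"rotation": [ax, ay, az], "translation": [tx, ty, tz], "grip": grip}, ...]. A call has 1 to 8 rows; each row is the pose to reach, as a shift and turn from the pose commanded when the call began, along the tool's axes at that moment; what a row does not reach only later rows make up. Full scale, the value 1, is 0.15 m for a shift and 45 degrees for a turn. A row lasts 1/10 s, in which the tool goes at most 50 mm and 8.59 degrees, less where a joint would pass 70% of its speed; a pose out of reach is approached as far as the arm can. A call with a number of a shift or a turn outside -1 to 1 is refused whole. A call with a gripper value outside its range is refused whole. The fingers move at their own pace and stop on an object; "squeeze" is the grip in N (left out, the last holds). Time passes only in rows, so rows that repeat a pose let the fingers close. It gives the time, the measured TCP pose, the force, the opening and the grip force at its end, in the units of the state.
- observe(): the state, without advancing time (a new reading comes with each control period).
- get_image(name): name is "scene" or "top" or "wrist"; returns a dict with "color" (400x640x3 uint8, blue, green, red), "z_map" (400x640 float32, m along the optical axis (not along the pixel's ray), 0 where there is no reading), "vfov" (degrees; the focal length in pixels is half the picture's height over the tangent of half this angle, whatever the lens; pixels are square), "cx", "cy" (the principal point, pixels), "eye" and "attitude" of the camera in the world. Camera axes: x right, y down, z forward; pixel columns grow to the right and rows downward; lengths in m; the calibration is good to about 2 mm. A picture is of the moment at which its call begins.
- job_done(): hands the job in; it is judged then, once.
The state is a dict: "t": time; "joint_positions": joint angles; "joint_velocities": joint speeds; "joint_efforts": joint torques, N m; "tcp_pos": TCP position; "tool_rot": TCP orientation; "force": force on the tool from outside, world axes, zero at the start; "torque": the same for the moment, N m; "finger_gap": opening from 0.0 (shut) to 1.0 (fully open); "gripper_force": force on a finger pad.
Only numpy, scipy, OpenCV 4.12 (cv2) and the standard library are available. Lean on these libraries where they do the work, as an engineer would, in place of code of your own. Each camera call takes 0.05 s, during which the arm holds its last target. There are 200 camera calls.

TASK

The broad honey jar's lid must be held down under the jar press. Loosen the wing knob on top of the press's sliding head (anticlockwise), slide the head along its beam until the round foot is centred over the jar's lid, tighten the knob fully again, then push the black palm knob down until the sprung foot presses on the lid with its spring about half squeezed (7 mm of its 14 mm), and finish while holding it there. Leave the honey jar, the tin beside it and the slim spice jar to the right of the press standing where they are.

Things in the scene. Friction and masses are not known exactly. Their poses are not given: they have to be found in the camera images.
- press: Jar press, fixed: pale wooden base board 160 x 330 x 12 mm, two steel posts (caps 36 x 30 mm at x = -60, y = +-148 mm, up to z = 158 mm) and an aluminium beam (axis at x = -60, z = 135 mm) between them. Origin: centre of the board's underside; x away from the robot, y along the beam to the robot's left, z up. The jar lane runs along y at x = +24 mm, behind the beam.
- head (a joint): Position (m) along the press's +y of the dark sliding head (block 56 x 52 mm round the beam, top at z = 161 mm, an arm away from the robot carries the plunger over the lane): -0.085 to 0.085, 0 mid-beam. About 1.5 N moves it when the clamp is loose; the tight clamp holds it against some 12 N. It may be dragged by the wing knob.
- clamp (a joint): Angle (rad) of the black wing knob on top of the head: 0 fully tight, 1.3 fully loose; it grows anticlockwise seen from above. The head runs free above about 1.1, so turn it nearly to the stop. Turning takes 0.02 to 0.25 N m; the knob stays where it is left.
- clamp_grip (a point): Middle of the wing knob's grip, on its vertical axis, 186 mm above the worktop, directly over the beam. The wing is a black upright bar 44 mm long, 12 mm thick and 24 mm high (z = 171 to 195 mm), on a thin neck; at clamp = 0 its length runs along the press's x, and it turns with the clamp. The point's x axis lies along the wing.
- ram (a joint): Downward travel (m) of the plunger with the palm knob: 0 up, 0.026 bottom stop. A return spring lifts it (about 4 N at the top, plus 250 N/m); holding the foot half squeezed takes about 16 N on the palm knob.
- palm_top (a point): Centre of the top of the black mushroom palm knob (44 mm across) of the plunger, 84 mm from the wing knob away from the robot (press's +x); 198 mm above the worktop when up. Push it straight down.
- foot (a joint): Squeeze (m) of the spring between plunger and foot: 0 free, 0.014 fully squeezed; 1000 N/m plus 1 N, so 7 mm is about 8 N on the lid.
- foot_face (a point): Centre of the underside of the round black rubber foot (48 mm across) below the plunger, on the plunger's axis. Up, it hangs 106 mm above the worktop, 10 mm above the jar's lid: the palm knob goes down 17 mm in all (10 mm until the foot touches, 7 mm of squeeze) for the half-squeezed spring.
- honey_jar: Loose glass jar with honey-coloured contents and a broad flat round lid 68 mm across, 84 mm high, standing on the press's board in the lane, left or right of the middle. Origin: centre of its underside, z up along its axis. Its lid is 96 mm above the worktop.
- tin_small: Loose small food tin, 57 mm across, 72 mm high, standing in the same lane on the other side of the middle; leave it alone. Origin: centre of its underside.
- spice_jar_1: Loose slim spice jar with a green cap, 46 mm across, 106 mm high, standing on the worktop to the right of the press; leave it alone. Origin: centre of its underside.
Things that resemble listed ones, but are neither listed nor needed, are in the scene too. Of the things that look like the honey_jar, the larger one is meant.

How it is judged (in metres and radians):
On the way, in this order (a step that is already met when the one before it is completed fails the run):
1. the clamp is loosened (value of joint clamp above 0.9 rad), for 0.1 s.
2. with the clamp loose, the foot is brought over the jar's lid (horizontal distance between foot_face and honey_jar below 0.01 m and value of joint clamp above 0.8 rad), for 0.1 s.
3. the clamp is tightened there, before the plunger is pushed (horizontal distance between foot_face and honey_jar below 0.01 m and value of joint clamp below 0.3 rad and value of joint ram below 0.005 m), for 0.2 s.
At the end, for the whole second after the job is handed in: Clamp tight (below 0.3 rad), foot within 10 mm of the jar's axis, foot spring squeezed 3 to 11 mm with the foot pressing on the jar's lid (2.5 to 14 N), held by the robot through the last second; jar and tin upright and within 15 mm, spice jar upright and within 20 mm of where they stood (value of joint clamp below 0.3 rad and horizontal distance between foot_face and honey_jar below 0.01 m and value of joint foot between 0.003 and 0.011 m and contact force between foot and honey_jar between 2.5 and 14 N and angle between honey_jar's own z axis and vertical below 0.08 rad and distance of each of honey_jar, tin_small from where it was at the start of the episode below 0.015 m and distance of spice_jar_1 from where it was at the start of the episode below 0.02 m and angle between each of tin_small, spice_jar_1's own z axis and vertical below 0.1 rad); the arm keeps its last pose, push and grip.
It fails at once if the jar is knocked over (angle between honey_jar's own z axis and vertical above 0.35 rad).
It fails at once if the tin is knocked over (angle between tin_small's own z axis and vertical above 0.35 rad).
It fails at once if the spice jar is knocked over (angle between spice_jar_1's own z axis and vertical above 0.35 rad).
It also fails if it takes over 45 s, if anything falls off the work surface, if the arm or the gripper's body presses on something with over 40 N, if the wrist force passes 120 N, or if a joint passes its speed limit or range.

## Working session

There is one attempt and no reset: what is moved stays moved. The work goes in short steps, Python scripts to look and compute and a tool call to move; the robot and the scene stay as the last step left them, time stands still between calls to the robot, and variables do not carry over. Pictures are saved under pics/ and viewed, at most 10 in all, crops included, and the job is handed in when it is done.

Besides the shell and the picture viewer there is one more tool, called after "Emit:" as name([rows], argument=value, ...), one row to a line, values as JSON. play_rows: Moves the arm, as the interface text tells. Shift numbers are shares of 0.15 m and turn numbers shares of 45 degrees, none past 1 either way. Its arguments: {"type":"object","properties":{"increments":{"type":"array"},"squeeze":{"type":"number"}},"required":["increments"]}

```bash
mkdir -p pics; cat > h.py <<'E'
from cell import *
import numpy as np, cv2
from scipy.spatial.transform import Rotation as R
def world(im,u,v,z=None):
    f=200/np.tan(np.radians(im["vfov"]/2))
    d=np.array([(u-im["cx"])/f,(v-im["cy"])/f,1.])
    A=np.array(im["attitude"],float)
    M=A if A.shape==(3,3) else R.from_euler("xyz",A,degrees=True).as_matrix()
    e=np.array(im["eye"]); w=M@d
    s=im["z_map"][int(round(v)),int(round(u))] if z is None else (z-e[2])/w[2]
    return e+s*w
def load(n): return np.load(f"pics/{n}.npy",allow_pickle=True).item()
E
python3 - <<'E'
from h import *
s=observe();print({k:np.round(s[k],3) for k in s})
for n in("scene","top"):
    im=get_image(n);np.save(f"pics/{n}0.npy",im);cv2.imwrite(f"pics/{n}0.png",im["color"]);print(n,im["vfov"],im["cx"],im["cy"],im["eye"],im["attitude"])
E
```

```text
{'t': np.float64(0.0), 'joint_positions': array([70.108,  7.516, 85.329,  0.   , 87.262, -4.893]), 'joint_velocities': array([ 0.043,  0.012, -0.057, -0.07 , -0.099,  0.036]), 'joint_efforts': array([-3.0000e-03, -5.5985e+01, -4.9175e+01,  7.7000e-02,  3.6000e-02,
       -0.0000e+00]), 'tcp_pos': array([0.155, 0.579, 0.218]), 'tool_rot': array([-1.79894e+02, -1.00000e-02,  1.65001e+02]), 'force': array([-0.288, -0.466,  0.697]), 'torque': array([ 0.002, -0.017, -0.001]), 'gripper_force': np.float64(0.0), 'finger_gap': np.float64(1.002)}
scene 48.930537064144644 322.5097265103462 202.88836610986968 [ 0.09081813 -0.97964536  0.77614157] [-129.45411721    0.80071901  -30.39593679]
top 57.225472054240875 322.6884341700189 199.0499526946231 [ 0.33344106 -0.27472537  0.96471594] [-1.69466744e+02  4.49248262e-02 -9.02066302e+01]
```

View pics/scene0.png

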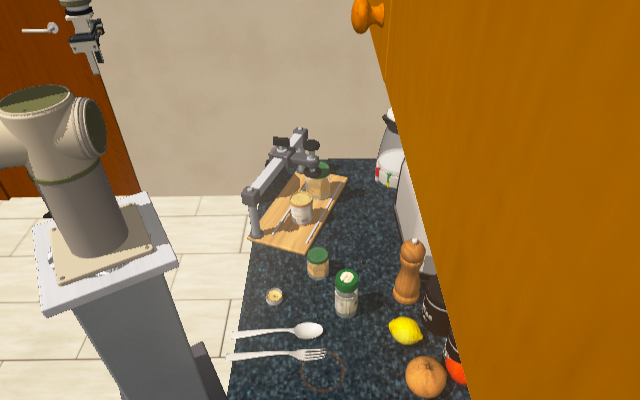

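View pics/top0.png

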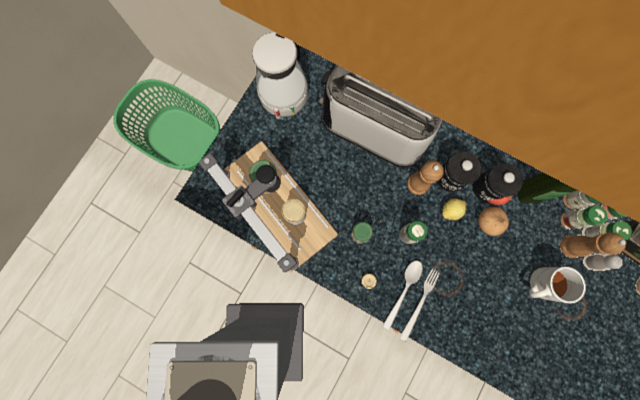

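```bash
python3 - <<'E'
from h import *
a=load("top0")["color"][130:280,180:330];b=load("scene0")["color"][115:265,235:385]
f=lambda i:cv2.resize(i,None,fx=4,fy=4,interpolation=cv2.INTER_CUBIC)
cv2.imwrite("pics/cropt.png",f(a))
cv2.imwrite("pics/crops.png",f(b))
E
```

```text
(no output)
```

View pics/cropt.png

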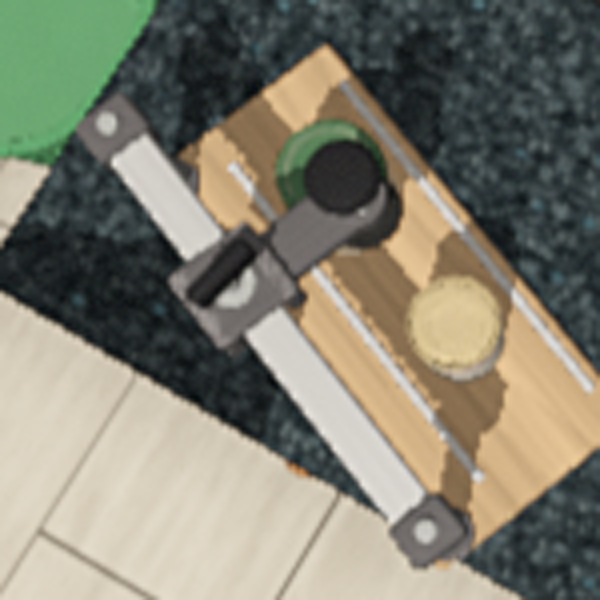

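View pics/crops.png

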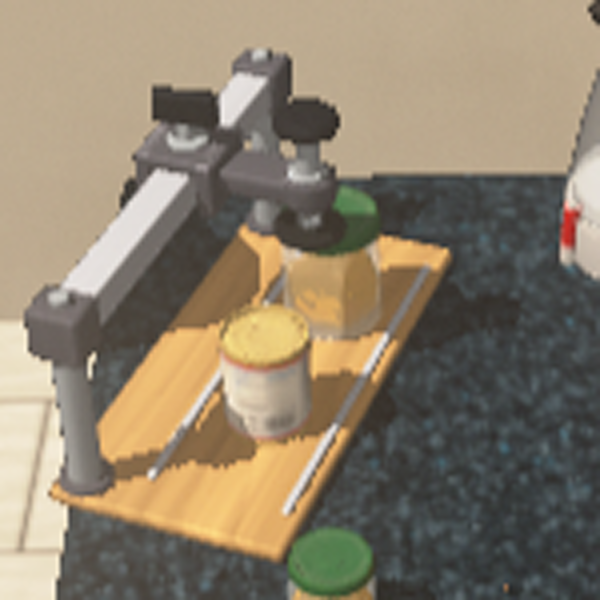

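```bash
cat >> h.py <<'E'
def cloud(im):
    f=200/np.tan(np.radians(im["vfov"]/2)); v,u=np.mgrid[0:400,0:640]; Z=im["z_map"]
    P=np.stack([(u-im["cx"])/f*Z,(v-im["cy"])/f*Z,Z],-1)
    return P@R.from_euler("xyz",im["attitude"],degrees=True).as_matrix().T+np.array(im["eye"])
from scipy.optimize import least_squares
def lid(im,u0,u1,v0,v1,zlo=.085,zhi=.105,r=.034):
    P=cloud(im)[v0:v1,u0:u1].reshape(-1,3); c=im["color"][v0:v1,u0:u1].reshape(-1,3).astype(int)
    g=(c[:,1]>c[:,2]+15)&(c[:,1]>c[:,0]+5)&(P[:,2]>zlo)&(P[:,2]<zhi)
    return P[g]
E
python3 - <<'E'
from h import *
t=load("top0");s=load("scene0")
c=lambda a,b:(180+a/4,130+b/4)
A=world(t,*c(106,123),.158);B=world(t,*c(427,531),.158)
print("caps",A,B,np.linalg.norm(A-B))
y=(A-B)/np.linalg.norm(A-B);x=np.array([y[1],-y[0],0])
print("yaw",np.degrees(np.arctan2(x[1],x[0])))
O=(A+B)/2+.06*x;O[2]=0
W=world(t,*c(224,270),.195);P=world(t,*c(343,177),.198);T=world(t,*c(455,322),.084)
for n,q in(("wing",W),("palm",P),("tin",T)): d=q-O;print(n,q,"press:",d@x,d@y)
for n,a,b in (("A",106,123),("B",427,531),("W",224,270),("P",343,177),("T",455,322)): print(n,world(t,*c(a,b)))
for n,im,bx in(("t",t,(240,285,155,195)),("s",s,(300,335,155,185))):
    G=lid(im,*bx)
    d=G-O;X=np.c_[d@x,d@y];print(n,len(G),np.median(G[:,2]),X.min(0),X.max(0))
    np.save(f"pics/G{n}.npy",X)
# calibration check: surface height
print(np.median(cloud(t)[240:260,400:430,2]))
E
```

```text
caps [ 0.57337408 -0.00970066  0.158     ] [ 0.34325555 -0.19620666  0.158     ] 0.29620774790783305
yaw -50.97599442379992
wing [ 0.48062796 -0.08935561  0.195     ] press: -0.056514703462731006 0.02589663991425762
palm [ 0.53081106 -0.15216417  0.198     ] press: 0.023877738497968162 0.02533584995765674
tin [ 0.46917286 -0.20422084  0.084     ] press: 0.02550939088683392 -0.055327047417616515
A [ 0.5735088  -0.00955185  0.15754705]
B [ 0.34329273 -0.1959092   0.15494382]
W [ 0.48039747 -0.08964589  0.19620534]
P [ 0.53179743 -0.15155166  0.1941683 ]
T [ 0.4696221  -0.20398748  0.08108499]
t 180 0.09423415444203331 [-0.00735372  0.04603057] [0.05481259 0.09755924]
s 61 0.09755543090309149 [0.02050216 0.06614589] [0.05336441 0.10011776]
-0.0013873394577735287
```

```bash
python3 - <<'E'
from h import *
from scipy.spatial import ConvexHull
for n in "ts":
    X=np.load(f"pics/G{n}.npy");H=X[ConvexHull(X).vertices]
    # outline rim points: minimal circle centre such that far edge (left/+y) = r
    for r in(.033,.034,.035):
        best=min(((np.sum(np.abs(np.hypot(*(X-[a,b]).T).clip(r)-r)) - 0.3*sum(np.exp(-((np.hypot(*(H-[a,b]).T)-r)/.0015)**2))*.01,a,b) for a in np.arange(.01,.04,.0005) for b in np.arange(.05,.08,.0005)))
        print(n,r,best)
    print(np.round(H[H[:,1]>.06],4).tolist())
im=get_image("wrist");np.save("pics/w0.npy",im);print(im["eye"],im["attitude"])
E
```

```text
t 0.033 (np.float64(-0.04263927885058601), np.float64(0.022500000000000013), np.float64(0.06500000000000002))
t 0.034 (np.float64(-0.03385622214399031), np.float64(0.021500000000000012), np.float64(0.06400000000000002))
t 0.035 (np.float64(-0.029657718975627443), np.float64(0.023000000000000013), np.float64(0.06250000000000001))
[[-0.0051, 0.0652], [0.0538, 0.0695], [0.0534, 0.0727], [0.0529, 0.0757], [0.0508, 0.0818], [0.0465, 0.0877], [0.0447, 0.09], [0.0428, 0.0914], [0.0336, 0.0956], [0.0228, 0.0976], [0.0194, 0.0973], [0.0125, 0.0963], [0.0025, 0.0905], [-0.0005, 0.0876], [-0.002, 0.0858], [-0.0062, 0.0753], [-0.0074, 0.0694], [-0.007, 0.0667]]
s 0.033 (np.float64(-0.015880335021999155), np.float64(0.02100000000000001), np.float64(0.06650000000000002))
s 0.034 (np.float64(-0.015873925567737958), np.float64(0.02050000000000001), np.float64(0.06550000000000002))
s 0.035 (np.float64(-0.015785666602957618), np.float64(0.01950000000000001), np.float64(0.06500000000000002))
[[0.036, 0.0661], [0.0534, 0.0732], [0.0523, 0.076], [0.0494, 0.0842], [0.0449, 0.0886], [0.0338, 0.095], [0.0231, 0.1001], [0.0206, 0.0988], [0.0205, 0.0913], [0.0241, 0.0746]]
[0.08425447 0.59833941 0.38317199] [1.64528185e+02 1.00803922e-01 7.49674086e+01]
```

```bash
cat >> h.py <<'E'
def go(p,yaw,roll=180.):
    s=observe(); M=R.from_euler("xyz",s["tool_rot"],degrees=True)
    d=M.inv().apply(np.array(p)-s["tcp_pos"])/.15
    r=(M.inv()*R.from_euler("xyz",[roll,0,yaw],degrees=True)).as_rotvec(degrees=True)/45
    print("t",round(float(s["t"]),2),"tcp",np.round(s["tcp_pos"],4),np.round(s["tool_rot"],2),"F",np.round(s["force"],1),"q",np.round(s["joint_positions"],0),"gap",round(float(s["finger_gap"]),3))
    print("translation",np.round(d,3),"rotation",np.round(r,3))
A=np.array([ 0.57337,-0.0097,0]);B=np.array([ 0.34326,-0.1962,0])
py=(A-B)/np.linalg.norm(A-B);px=np.array([py[1],-py[0],0]);O=(A+B)/2+.06*px
def pr(x,y,z): return O+x*px+y*py+[0,0,z]
E
python3 - <<'E'
from h import *
t=load("top0");C=cloud(t);
for n in("top0","scene0"):
    Q=cloud(load(n)).reshape(-1,3);Q=Q[(Q[:,2]>.3)&(Q[:,0]>.2)];print(n,Q.min(0),Q.max(0))
    d=(Q[:,:2]-pr(.024,.064,0)[:2]);k=np.argsort(np.hypot(*d.T))[:3];print(Q[k])
print(pr(-.059,.0257,.17))
go(pr(-.059,.0257,.25),129)
E
```

```text
top0 [ 0.33344106 -0.60490771  0.58127629] [ 0.64088924 -0.1539106   0.96471594]
[[ 0.63119342 -0.16440797  0.59160108]
 [ 0.63221941 -0.16360199  0.58867796]
 [ 0.63123825 -0.16553904  0.59153881]]
scene0 [ 0.20000002 -0.91843367  0.3073522 ] [0.45619994 0.66267905 0.74645166]
[[ 0.45619994 -0.47182613  0.61215822]
 [ 0.45555588 -0.4728314   0.61122362]
 [ 0.4512718  -0.48090501  0.61485798]]
[ 0.47891048 -0.08754493  0.17      ]
t 0.15 tcp [0.1551 0.5791 0.2178] [-1.7992e+02 -1.0000e-02  1.6500e+02] F [0.5 0.6 0.4] q [70.  8. 85. -0. 87. -5.] gap 1.001
translation [-3.235 -3.735 -0.209] rotation [-0.002  0.     0.8  ]
```

Emit:
play_rows([
  {"rotation": [0,0,0],"translation": [-0.2,-0.23,-0.3],"grip": -1},
  {"rotation": [0,0,0],"translation": [-0.81,-0.93,-0.3],"grip": -1},
  {"rotation": [0,0,0],"translation": [-0.81,-0.93,-0.3],"grip": -1},
  {"rotation": [0,0,0],"translation": [-0.81,-0.93,-0.3],"grip": -1},
  {"rotation": [0,0,0],"translation": [-0.81,-0.93,-0.3],"grip": -1},
])

```text
t: 0.65
tcp_pos: [0.2388, 0.4096, 0.2641]
tool_rot: [-180.0, 0.1, 164.8]
force: [-0.8, 0.6, 0.4]
finger_gap: 0.998
gripper_force: 0.0
```

Emit:
play_rows([
  {"rotation": [0,0,0],"translation": [-0.81,-0.93,0],"grip": -1},
  {"rotation": [0,0,0],"translation": [-0.81,-0.93,0],"grip": -1},
  {"rotation": [0,0,0],"translation": [-0.81,-0.93,0],"grip": -1},
  {"rotation": [0,0,0],"translation": [-0.81,-0.93,0],"grip": -1},
])

```text
t: 1.05
tcp_pos: [0.3183, 0.2453, 0.2635]
tool_rot: [-180.0, 0.0, 165.0]
force: [0.6, 0.8, 0.0]
finger_gap: 1.002
gripper_force: 0.0
```

Emit:
play_rows([
  {"rotation": [0,0,0],"translation": [-0.81,-0.93,0],"grip": -0.5},
  {"rotation": [0,0,0],"translation": [-0.81,-0.93,0],"grip": -0.5},
  {"rotation": [0,0,0],"translation": [-0.81,-0.93,0],"grip": -0.5},
  {"rotation": [0,0,0],"translation": [-0.81,-0.93,0],"grip": -0.5},
  {"rotation": [0,0,0.4],"translation": [-0.81,-0.93,0],"grip": -0.5},
  {"rotation": [0,0,0.8],"translation": [-0.81,-0.93,0],"grip": -0.5},
  {"rotation": [0,0,0.8],"translation": [-0.81,-0.93,0],"grip": -0.5},
  {"rotation": [0,0,0.8],"translation": [-0.81,-0.93,0],"grip": -0.5},
])

```text
t: 1.85
tcp_pos: [0.3991, 0.0812, 0.2634]
tool_rot: [-180.0, -0.0, 130.3]
force: [0.3, 0.3, 0.1]
finger_gap: 0.75
gripper_force: 0.0
```

```bash
python3 - <<'E'
from h import *
go(pr(-.059,.0257,.25),129)
E
```

```text
t 1.85 tcp [0.3991 0.0812 0.2634] [-1.7999e+02 -3.0000e-02  1.3026e+02] F [0.3 0.3 0.1] q [  4. -24. 109.   0.  95. -36.] gap 0.75
translation [-1.202 -0.321  0.089] rotation [-0.    -0.001  0.028]
```

Emit:
play_rows([
  {"rotation": [0,0,0],"translation": [-0.33,-0.1,0],"grip": -0.5},
  {"rotation": [0,0,0],"translation": [-0.66,-0.2,0],"grip": -0.5},
  {"rotation": [0,0,0],"translation": [-0.97,-0.26,0],"grip": -0.5},
  {"rotation": [0,0,0],"translation": [-0.97,-0.26,0],"grip": -0.5},
  {"rotation": [0,0,0],"translation": [-0.97,-0.26,0],"grip": -0.5},
])

```text
t: 2.35
tcp_pos: [0.4642, -0.0553, 0.2629]
tool_rot: [-180.0, -0.1, 130.5]
force: [-0.4, -0.2, 0.4]
finger_gap: 0.75
gripper_force: 0.0
```

```bash
python3 - <<'E'
from h import *
go(pr(-.059,.0257,.25),129)
w=get_image("wrist");np.save("pics/w1.npy",w);cv2.imwrite("pics/w1.png",w["color"])
E
```

```text
t 2.35 tcp [ 0.4642 -0.0553  0.2629] [-1.7996e+02 -1.0000e-01  1.3049e+02] F [-0.4 -0.2  0.4] q [-13. -14. 101.   0.  93. -54.] gap 0.75
translation [-0.227 -0.065  0.085] rotation [-0.001 -0.002  0.033]
```

View pics/w1.png

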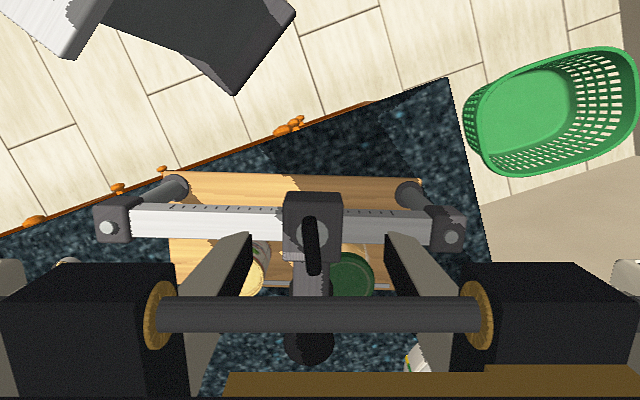

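```bash
python3 - <<'E'
from h import *
w=load("w1");C=cloud(w)
L=lambda q:(round((q-O)@px,4),round((q-O)@py,4),round(q[2],4))
for n,u,v,z in(("bA",452,237,.158),("bB",108,228,.158),("wing1",307,218,.195),("wing2",316,274,.195)): print(n,L(world(w,u,v,z)),L(world(w,u,v)))
k=(C[...,2]>.18)&(C[...,2]<.2)&(w["color"].max(-1)<70)
k[:200]=0;k[285:]=0;k[:,:290]=0;k[:,335:]=0
d=C[k]-O;X=np.c_[d@px,d@py];m=X.mean(0);u,s,vt=np.linalg.svd(X-m);print(k.sum(),m,vt[0],X.min(0),X.max(0),np.median(C[k][:,2]))
G=lid(w,325,385,240,305);d=G-O;X=np.c_[d@px,d@py];print(len(G),X.min(0),X.max(0),np.median(G[:,2]))
E
```

```text
bA (np.float64(-0.0591), np.float64(0.1508), np.float64(0.158)) (np.float64(-0.0582), np.float64(0.1517), np.float64(0.1558))
bB (np.float64(-0.0598), np.float64(-0.1432), np.float64(0.158)) (np.float64(-0.0596), np.float64(-0.1437), np.float64(0.1573))
wing1 (np.float64(-0.0859), np.float64(0.0271), np.float64(0.195)) (np.float64(-0.0811), np.float64(0.0267), np.float64(0.1811))
wing2 (np.float64(-0.0409), np.float64(0.0347), np.float64(0.195)) (np.float64(-0.0403), np.float64(0.0347), np.float64(0.1939))
873 [-0.06254161  0.03036911] [0.9917883  0.12789045] [-0.08172359  0.02212859] [-0.03897076  0.0378096 ] 0.1936739640836339
1465 [-0.01074155  0.04971706] [0.0388856 0.0987544] 0.09505635293591763
```

```bash
python3 - <<'E'
from h import *
go(pr(-.061,.028,.171),135.5)
E
```

```text
t 2.4 tcp [ 0.464  -0.0544  0.2632] [-1.7998e+02 -8.0000e-02  1.3058e+02] F [-0.5  0.8 -0.6] q [-13. -14. 102.   0.  93. -54.] gap 0.75
translation [-0.22  -0.052  0.614] rotation [-0.    -0.002 -0.109]
```

Emit:
play_rows([
  {"rotation": [0,0,-0.11],"translation": [-0.22,-0.05,0.1],"grip": -0.5},
  {"rotation": [0,0,-0.11],"translation": [-0.22,-0.05,0.2],"grip": -0.5},
  {"rotation": [0,0,-0.11],"translation": [-0.22,-0.05,0.35],"grip": -0.5},
  {"rotation": [0,0,-0.11],"translation": [-0.22,-0.05,0.5],"grip": -0.5},
  {"rotation": [0,0,-0.11],"translation": [-0.22,-0.05,0.61],"grip": -0.5},
  {"rotation": [0,0,-0.11],"translation": [-0.22,-0.05,0.61],"grip": -0.5},
], squeeze=8)

```text
t: 3.0
tcp_pos: [0.4778, -0.0825, 0.1693]
tool_rot: [-179.9, -0.3, 135.6]
force: [0.0, 0.6, -0.4]
finger_gap: 0.75
gripper_force: 0.0
```

```bash
python3 - <<'E'
from h import *
go(pr(-.061,.028,.171),135.5)
w=get_image("wrist");np.save("pics/w2.npy",w);cv2.imwrite("pics/w2.png",w["color"])
E
```

```text
t 3.0 tcp [ 0.4778 -0.0825  0.1693] [-179.88   -0.26  135.63] F [ 0.   0.6 -0.4] q [-16.  -9. 107.   0.  82. -62.] gap 0.75
translation [-0.017 -0.002 -0.012] rotation [-0.003 -0.006  0.003]
```

View pics/w2.png

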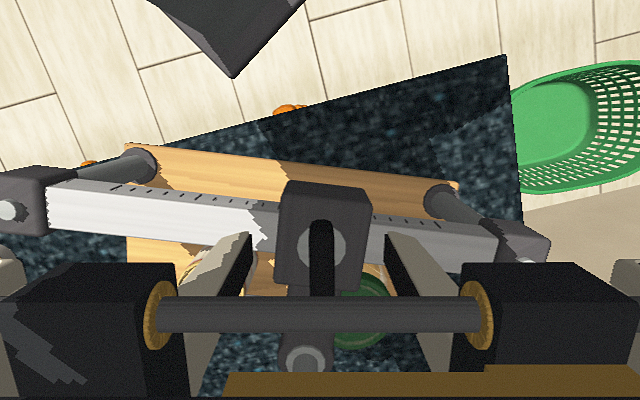

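Emit:
play_rows([
  {"rotation": [0,0,0],"translation": [0,0,0],"grip": 1},
  {"rotation": [0,0,0],"translation": [0,0,0],"grip": 1},
  {"rotation": [0,0,0],"translation": [0,0,0],"grip": 1},
  {"rotation": [0,0,0],"translation": [0,0,0],"grip": 1},
  {"rotation": [0,0,0],"translation": [0,0,0],"grip": 1},
  {"rotation": [0,0,0],"translation": [0,0,0],"grip": 1},
  {"rotation": [0,0,0],"translation": [0,0,0],"grip": 1},
], squeeze=8)

```text
t: 3.75
tcp_pos: [0.4799, -0.0848, 0.1721]
tool_rot: [-180.0, -0.0, 135.6]
force: [-0.5, 0.3, -0.1]
finger_gap: 0.198
gripper_force: 0.0
```

Emit:
play_rows([
  {"rotation": [0,0,0],"translation": [0,0,0],"grip": 1},
  {"rotation": [0,0,0],"translation": [0,0,0],"grip": 1},
], squeeze=40)

```text
t: 3.95
tcp_pos: [0.4809, -0.0838, 0.1722]
tool_rot: [179.8, 0.0, 135.6]
force: [6.1, 5.2, -2.4]
finger_gap: 0.125
gripper_force: 40.0
```

Emit:
play_rows([
  {"rotation": [0,0,-0.12],"translation": [0,0,0],"grip": 1},
  {"rotation": [0,0,-0.25],"translation": [0,0,0],"grip": 1},
  {"rotation": [0,0,-0.37],"translation": [0,0,0],"grip": 1},
  {"rotation": [0,0,-0.5],"translation": [0,0,0],"grip": 1},
  {"rotation": [0,0,-0.62],"translation": [0,0,0],"grip": 1},
  {"rotation": [0,0,-0.75],"translation": [0,0,0],"grip": 1},
  {"rotation": [0,0,-0.75],"translation": [0,0,0],"grip": 1},
])

```text
t: 4.65
tcp_pos: [0.4806, -0.0842, 0.1721]
tool_rot: [179.9, 0.1, 169.5]
force: [4.7, 2.2, -1.6]
finger_gap: 0.128
gripper_force: 40.0
```

```bash
python3 - <<'E'
from h import *
go(pr(-.061,.028,.171),203);print(observe()["torque"])
E
```

```text
t 4.65 tcp [ 0.4806 -0.0842  0.1721] [1.7994e+02 7.0000e-02 1.6946e+02] F [ 4.7  2.2 -1.6] q [-16.  -9. 106.   0.  82. -95.] gap 0.128
translation [ 0.007 -0.003  0.008] rotation [ 0.001  0.002 -0.745]
[ 0.40154599 -0.8388271   0.10040399]
```

Emit:
play_rows([
  {"rotation": [0,0,-0.12],"translation": [0,0,0],"grip": 1},
  {"rotation": [0,0,-0.25],"translation": [0,0,0],"grip": 1},
  {"rotation": [0,0,-0.37],"translation": [0,0,0],"grip": 1},
  {"rotation": [0,0,-0.5],"translation": [0,0,0],"grip": 1},
  {"rotation": [0,0,-0.62],"translation": [0,0,0],"grip": 1},
  {"rotation": [0,0,-0.71],"translation": [0,0,0],"grip": 1},
  {"rotation": [0,0,-0.71],"translation": [0,0,0],"grip": 1},
])

```text
t: 5.35
tcp_pos: [0.4802, -0.0851, 0.1721]
tool_rot: [-180.0, 0.0, -158.8]
force: [3.2, -0.8, -2.7]
finger_gap: 0.125
gripper_force: 40.0
```

```bash
python3 - <<'E'
from h import *
go(pr(-.061,.028,.171),203);print(observe()["torque"])
s=observe();M=R.from_euler("xyz",s["tool_rot"],degrees=True);print("py*37mm in tool units",M.inv().apply(py*.037)/.15)
E
```

```text
t 5.35 tcp [ 0.4802 -0.0851  0.1721] [-1.7995e+02  2.0000e-02 -1.5878e+02] F [ 3.2 -0.8 -2.7] q [ -16.   -9.  106.   -0.   82. -127.] gap 0.125
translation [0.004 0.006 0.008] rotation [-0.001  0.    -0.039]
[-0.30511327 -0.58708546  0.12995877]
py*37mm in tool units [-2.34857657e-01  7.54077189e-02  3.49553151e-05]
```

Emit:
play_rows([
  {"rotation": [0,0,0],"translation": [-0.04,0.013,0],"grip": 1},
  {"rotation": [0,0,0],"translation": [-0.08,0.026,0],"grip": 1},
  {"rotation": [0,0,0],"translation": [-0.12,0.038,0],"grip": 1},
  {"rotation": [0,0,0],"translation": [-0.16,0.051,0],"grip": 1},
  {"rotation": [0,0,0],"translation": [-0.2,0.064,0],"grip": 1},
  {"rotation": [0,0,0],"translation": [-0.235,0.075,0],"grip": 1},
  {"rotation": [0,0,0],"translation": [-0.235,0.075,0],"grip": 1},
  {"rotation": [0,0,0],"translation": [-0.235,0.075,0],"grip": 1},
])

```text
t: 6.15
tcp_pos: [0.5098, -0.0613, 0.1722]
tool_rot: [-179.9, 0.1, -158.8]
force: [4.5, -3.5, -3.5]
finger_gap: 0.122
gripper_force: 40.0
```

```bash
python3 - <<'E'
from h import *
go(pr(-.061,.065,.171),203)
ims=[get_image(n) for n in("top","scene","wrist")]
for n,i in zip(("t3","s3","w3"),ims): np.save(f"pics/{n}.npy",i)
f=lambda i:cv2.resize(i,None,fx=4,fy=4,interpolation=cv2.INTER_CUBIC)
a=f(ims[0]["color"][130:280,210:310]);b=f(ims[1]["color"][115:265,265:365])
cv2.imwrite("pics/c3.png",np.hstack([a,b]))
E
```

```text
t 6.15 tcp [ 0.5098 -0.0613  0.1722] [-1.7995e+02  7.0000e-02 -1.5880e+02] F [ 4.5 -3.5 -3.5] q [ -13.   -5.  102.   -0.   82. -124.] gap 0.122
translation [0.01  0.005 0.008] rotation [-0.001  0.001 -0.04 ]
```

View pics/c3.png

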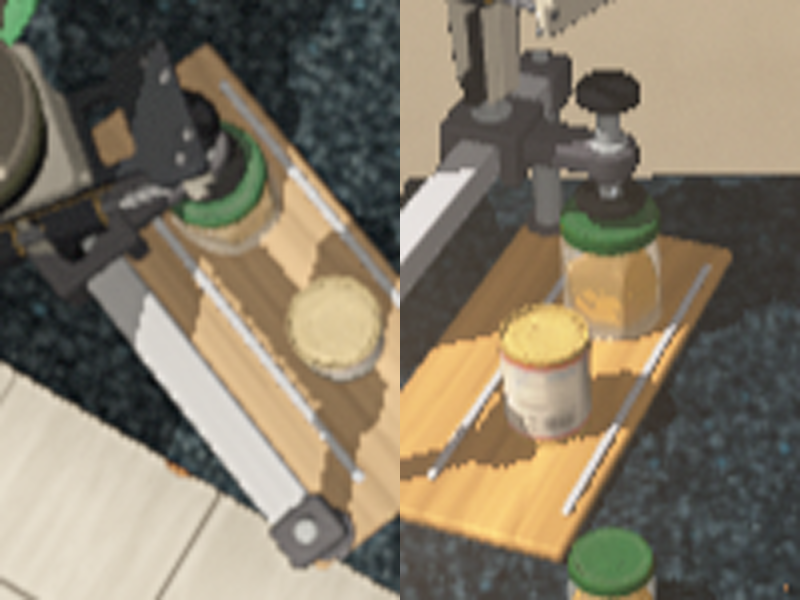

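```bash
python3 - <<'E'
from h import *
L=lambda q:(round((q-O)@px,4),round((q-O)@py,4),round(q[2],4))
from scipy.spatial import ConvexHull
def fit(X,r=.034):
    # circle of radius r enclosing/touching hull
    H=X[ConvexHull(X).vertices]
    H=np.array([H[i]+(H[(i+1)%len(H)]-H[i])*t for i in range(len(H)) if np.hypot(*(H[(i+1)%len(H)]-H[i]))<.012 for t in(0,.5)])
    return least_squares(lambda c:np.hypot(*(H-c).T)-r,[.024,.064],loss="soft_l1",f_scale=.001).x,len(H)
for n,bx in(("top0",(235,290,150,200)),("t3",(240,285,150,200)),("scene0",(295,340,150,190)),("s3",(295,340,150,190)),("w1",(320,390,240,305)),("w3",(0,640,100,290))):
    G=lid(load(n),*bx,zlo=.090,zhi=.102);d=G-O;X=np.c_[d@px,d@py]
    if len(G)<9: print(n,len(G)); continue
    print(n,len(G),fit(X),X.min(0),X.max(0),np.median(G[:,2]))
for n,(u0,u1,v0,v1) in (("top0",(250,285,160,190)),("scene0",(300,325,135,156)),("s3",(305,330,128,148))):
    im=load(n);P=cloud(im)[v0:v1,u0:u1].reshape(-1,3);c=im["color"][v0:v1,u0:u1].reshape(-1,3)
    k=(c.max(1)<75)&(P[:,2]>.18)&(P[:,2]<.203);d=P[k]-O;X=np.c_[d@px,d@py];print("palm",n,k.sum(),X.min(0),X.max(0),(X.min(0)+X.max(0))/2)
E
```

```text
top0 179 (array([0.02245025, 0.06321554]), 40) [-0.00735082  0.04602786] [0.05481545 0.09755659] 0.09425014367452311
t3 176 (array([0.02252259, 0.06645263]), 28) [-0.00700126  0.03229977] [0.05619362 0.08393815] 0.09427107269587076
scene0 61 (array([0.0205234 , 0.06476469]), 12) [0.02050511 0.06614321] [0.05336731 0.10011512] 0.09755543090309149
s3 129 (array([0.0246167 , 0.06511687]), 22) [-0.00352217  0.02966791] [0.05708221 0.06848444] 0.09668231719953091
w1 1419 (array([0.02349886, 0.06542879]), 32) [-0.00985008  0.04971706] [0.0388856 0.0987544] 0.09508461473230823
w3 1617 (array([0.02388364, 0.066638  ]), 44) [-0.00931648  0.03247483] [0.05686877 0.06203479] 0.09528965363264441
palm top0 284 [0.00264264 0.00794346] [0.04369997 0.04934936] [0.02317131 0.02864641]
palm scene0 151 [0.00651242 0.00793944] [0.04566787 0.04256599] [0.02609014 0.02525272]
palm s3 140 [0.00751217 0.04425972] [0.04637125 0.07934053] [0.02694171 0.06180012]
```

Emit:
play_rows([
  {"rotation": [0,0,0],"translation": [-0.01,0.003,0],"grip": 1},
  {"rotation": [0,0,0],"translation": [-0.01,0.003,0],"grip": 1},
  {"rotation": [0,0,0],"translation": [-0.01,0.003,0],"grip": 1},
])

```text
t: 6.6
tcp_pos: [0.5107, -0.0606, 0.1721]
tool_rot: [-179.9, 0.0, -158.8]
force: [3.7, -3.9, -2.2]
finger_gap: 0.121
gripper_force: 40.0
```

Emit:
play_rows([
  {"rotation": [0,0,0.12],"translation": [0,0,0],"grip": 1},
  {"rotation": [0,0,0.24],"translation": [0,0,0],"grip": 1},
  {"rotation": [0,0,0.36],"translation": [0,0,0],"grip": 1},
  {"rotation": [0,0,0.48],"translation": [0,0,0],"grip": 1},
  {"rotation": [0,0,0.6],"translation": [0,0,0],"grip": 1},
  {"rotation": [0,0,0.72],"translation": [0,0,0],"grip": 1},
  {"rotation": [0,0,0.82],"translation": [0,0,0],"grip": 1},
  {"rotation": [0,0,0.82],"translation": [0,0,0],"grip": 1},
])

```text
t: 7.4
tcp_pos: [0.5106, -0.06, 0.1722]
tool_rot: [180.0, 0.0, 164.3]
force: [3.5, -0.5, -2.1]
finger_gap: 0.122
gripper_force: 40.0
```

Emit:
play_rows([
  {"rotation": [0,0,0.12],"translation": [0,0,0],"grip": 1},
  {"rotation": [0,0,0.24],"translation": [0,0,0],"grip": 1},
  {"rotation": [0,0,0.36],"translation": [0,0,0],"grip": 1},
  {"rotation": [0,0,0.48],"translation": [0,0,0],"grip": 1},
  {"rotation": [0,0,0.6],"translation": [0,0,0],"grip": 1},
  {"rotation": [0,0,0.72],"translation": [0,0,0],"grip": 1},
  {"rotation": [0,0,0.78],"translation": [0,0,0],"grip": 1},
  {"rotation": [0,0,0.78],"translation": [0,0,0],"grip": 1},
])

```text
t: 8.2
tcp_pos: [0.5109, -0.0596, 0.1722]
tool_rot: [179.9, 0.0, 129.3]
force: [6.5, 0.7, -4.0]
finger_gap: 0.129
gripper_force: 40.0
```

```bash
python3 - <<'E'
from h import *
go(pr(-.061,.065,.171),129);print(observe()["torque"])
E
```

```text
t 8.2 tcp [ 0.5109 -0.0596  0.1722] [1.7989e+02 1.0000e-02 1.2931e+02] F [ 6.5  0.7 -4. ] q [-12.  -4. 102.   0.  82. -52.] gap 0.129
translation [ 0.003 -0.021  0.008] rotation [0.002 0.    0.007]
[ 0.03690573 -1.05222847  0.03679788]
```

Emit:
play_rows([
  {"rotation": [0,0,0.05],"translation": [0,0,0],"grip": 1},
  {"rotation": [0,0,0.08],"translation": [0,0,0],"grip": 1},
  {"rotation": [0,0,0.08],"translation": [0,0,0],"grip": 1},
])

```text
t: 8.5
tcp_pos: [0.5109, -0.0595, 0.1722]
tool_rot: [179.9, 0.0, 125.8]
force: [5.6, 0.0, -3.4]
finger_gap: 0.126
gripper_force: 40.5
```

```bash
python3 - <<'E'
from h import *
go(pr(-.061,.065,.171),129);print(observe()["torque"])
E
```

```text
t 8.5 tcp [ 0.5109 -0.0595  0.1722] [179.89   0.   125.8 ] F [ 5.6  0.  -3.4] q [-12.  -4. 102.   0.  82. -48.] gap 0.126
translation [ 0.001 -0.021  0.008] rotation [ 0.002  0.    -0.071]
[ 0.03720822 -0.99889144  0.59527416]
```

Emit:
play_rows([
  {"rotation": [0,0,0],"translation": [0,0,0],"grip": -0.4},
  {"rotation": [0,0,0],"translation": [0,0,0],"grip": -0.4},
  {"rotation": [0,0,0],"translation": [0,0,0],"grip": -0.4},
  {"rotation": [0,0,0],"translation": [0,0,-0.25],"grip": -0.4},
  {"rotation": [0,0,0],"translation": [0,0,-0.55],"grip": -0.4},
  {"rotation": [0,0,0],"translation": [0,0,-0.55],"grip": 1},
  {"rotation": [0,0,0],"translation": [0,0,-0.55],"grip": 1},
])

```text
t: 9.2
tcp_pos: [0.5108, -0.0607, 0.2562]
tool_rot: [179.9, 0.1, 125.7]
force: [-0.2, -0.1, -0.7]
finger_gap: 0.433
gripper_force: 0.0
```

```bash
python3 - <<'E'
from h import *
go(pr(.024,.065,.23),129)
ims=[get_image(n) for n in("scene","wrist")]
for n,i in zip(("s4","w4"),ims): np.save(f"pics/{n}.npy",i)
b=cv2.resize(ims[0]["color"][125:195,275:345],None,fx=5.7,fy=5.7,interpolation=cv2.INTER_CUBIC)
c=ims[1]["color"][0:400,130:520]
h=b.shape[0]
cv2.imwrite("pics/c4.png",np.hstack([b,c[:h]]))
print(b.shape,h)
im=ims[0];P=cloud(im)[125:150,303:332].reshape(-1,3);c=im["color"][125:150,303:332].reshape(-1,3)
k=(c.max(1)<75)&(P[:,2]>.18)&(P[:,2]<.203);d=P[k]-O;X=np.c_[d@px,d@py];print(X.min(0),X.max(0),(X.min(0)+X.max(0))/2)
E
```

```text
t 9.2 tcp [ 0.5108 -0.0607  0.2562] [1.7988e+02 1.3000e-01 1.2568e+02] F [-0.2 -0.1 -0.7] q [-12.  -7.  96.   0.  91. -48.] gap 0.433
translation [-0.558  0.017  0.176] rotation [ 0.003  0.003 -0.074]
(399, 399, 3) 399
[0.00713995 0.04577836] [0.04588161 0.08138567] [0.02651078 0.06358201]
```

View pics/c4.png

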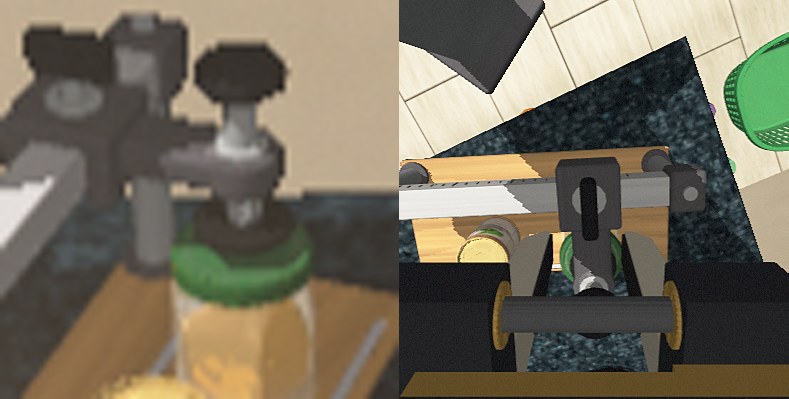

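Emit:
play_rows([
  {"rotation": [0,0,0],"translation": [-0.28,0.01,0],"grip": 1},
  {"rotation": [0,0,0],"translation": [-0.56,0.02,0],"grip": 1},
  {"rotation": [0,0,0],"translation": [-0.56,0.02,0.12],"grip": 1},
  {"rotation": [0,0,0],"translation": [-0.56,0.02,0.25],"grip": 1},
  {"rotation": [0,0,0],"translation": [-0.56,0.02,0.25],"grip": 1},
  {"rotation": [0,0,0],"translation": [-0.56,0.02,0.25],"grip": 1},
], squeeze=10)

```text
t: 9.9
tcp_pos: [0.5603, -0.1266, 0.2157]
tool_rot: [-179.9, -0.2, 125.7]
force: [-0.1, -0.1, 0.6]
finger_gap: 0.004
gripper_force: 0.0
```

```bash
python3 - <<'E'
from h import *
go(pr(.024,.065,.197),129)
E
```

```text
t 9.9 tcp [ 0.5603 -0.1266  0.2157] [-1.7989e+02 -1.5000e-01  1.2568e+02] F [-0.1 -0.1  0.6] q [-18.   4.  89.   0.  87. -54.] gap 0.004
translation [-0.009  0.005  0.125] rotation [-0.002 -0.003 -0.074]
```

Emit:
play_rows([
  {"rotation": [0,0,0],"translation": [-0.01,0.005,0.05],"grip": 1},
  {"rotation": [0,0,0],"translation": [-0.01,0.005,0.1],"grip": 1},
  {"rotation": [0,0,0],"translation": [-0.01,0.005,0.13],"grip": 1},
  {"rotation": [0,0,0],"translation": [-0.01,0.005,0.13],"grip": 1},
  {"rotation": [0,0,0],"translation": [-0.01,0.005,0.13],"grip": 1},
])

```text
t: 10.4
tcp_pos: [0.563, -0.1277, 0.1982]
tool_rot: [180.0, 0.0, 125.7]
force: [-0.5, 0.4, 1.0]
finger_gap: 0.003
gripper_force: 0.5
```

Emit:
play_rows([
  {"rotation": [0,0,0],"translation": [0,0,0.02],"grip": 1},
  {"rotation": [0,0,0],"translation": [0,0,0.03],"grip": 1},
  {"rotation": [0,0,0],"translation": [0,0,0.03],"grip": 1},
  {"rotation": [0,0,0],"translation": [0,0,0.03],"grip": 1},
])

```text
t: 10.8
tcp_pos: [0.563, -0.1278, 0.1934]
tool_rot: [180.0, 0.0, 125.7]
force: [-0.4, 0.3, 4.6]
finger_gap: 0.006
gripper_force: 2.3
```

Emit:
play_rows([
  {"rotation": [0,0,0],"translation": [0,0,0.02],"grip": 1},
  {"rotation": [0,0,0],"translation": [0,0,0.035],"grip": 1},
  {"rotation": [0,0,0],"translation": [0,0,0.035],"grip": 1},
  {"rotation": [0,0,0],"translation": [0,0,0.035],"grip": 1},
])

```text
t: 11.2
tcp_pos: [0.5631, -0.1278, 0.1884]
tool_rot: [180.0, 0.0, 125.7]
force: [-1.0, 1.4, 5.0]
finger_gap: 0.009
gripper_force: 2.9
```

Emit:
play_rows([
  {"rotation": [0,0,0],"translation": [0,0,0.015],"grip": 1},
  {"rotation": [0,0,0],"translation": [0,0,0.03],"grip": 1},
  {"rotation": [0,0,0],"translation": [0,0,0.03],"grip": 1},
  {"rotation": [0,0,0],"translation": [0,0,0.03],"grip": 1},
])

```text
t: 11.6
tcp_pos: [0.5632, -0.1278, 0.1848]
tool_rot: [180.0, 0.0, 125.7]
force: [-3.8, 1.8, 11.5]
finger_gap: 0.004
gripper_force: 5.8
```

Emit:
play_rows([
  {"rotation": [0,0,0],"translation": [0,0,0.015],"grip": 1},
  {"rotation": [0,0,0],"translation": [0,0,0.027],"grip": 1},
  {"rotation": [0,0,0],"translation": [0,0,0.027],"grip": 1},
  {"rotation": [0,0,0],"translation": [0,0,0.027],"grip": 1},
  {"rotation": [0,0,0],"translation": [0,0,0.027],"grip": 1},
])

```text
t: 12.1
tcp_pos: [0.5632, -0.1278, 0.1815]
tool_rot: [179.9, 0.1, 125.7]
force: [-6.5, 1.5, 15.6]
finger_gap: 0.007
gripper_force: 7.9
```

```bash
python3 - <<'E'
from h import *
go(pr(.024,.065,.181),129)
im=get_image("scene");np.save("pics/s5.npy",im)
cv2.imwrite("pics/c5.png",cv2.resize(im["color"][115:215,265:365],None,fx=6,fy=6,interpolation=cv2.INTER_CUBIC))
print(np.round(observe()["force"],1))
E
```

```text
t 12.1 tcp [ 0.5632 -0.1278  0.1815] [1.7995e+02 7.0000e-02 1.2568e+02] F [-6.5  1.5 15.6] q [-18.   5.  92.   0.  83. -54.] gap 0.007
translation [ 0.009 -0.006  0.003] rotation [ 0.001  0.002 -0.074]
[-6.5  2.4 15.7]
```

View pics/c5.png

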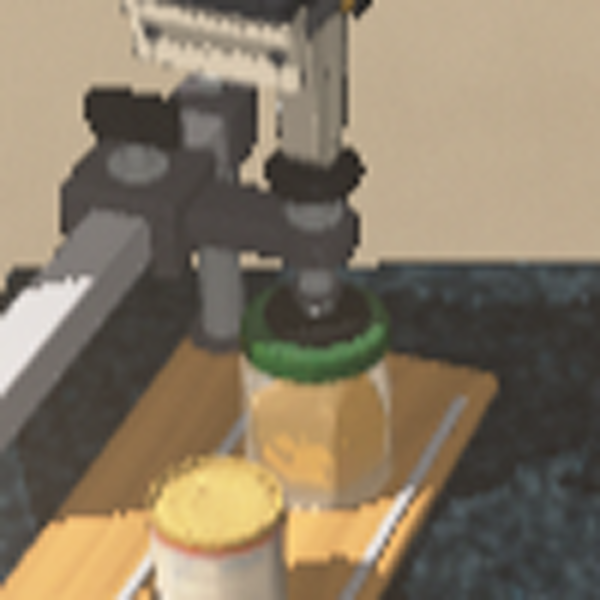

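```bash
python3 -c "
from cell import *
print(job_done())"
```

```text
the job is handed in; nothing more can be done
None
```

I handed in the job with the clamp turned fully tight, the foot centred on the honey jar's lid, and the arm holding the palm knob about 16.5 mm down at about 15.7 N (half squeezed is 17 mm and about 16 N). `job_done()` returned no verdict.

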